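# Swing out the tool holder and stand two glass-working tools in it

### The job

Get the bench ready for the next piece: first swing the tool holder's arm out by its grab pin until it snaps home in its end position. Then take the flat paddle and the cone-shaped reamer from the sloping rest and stand them upright in the arm's two tubes, handle down, one in each (either way round), with the arm still home. Leave the two-pronged fork in the rest and do not knock or shift the other things on the bench.

Things in the scene. Friction and masses are not known exactly. Their poses are not given: they have to be found in the camera images.
- boom (a joint): Arm's swing angle (rad): 0 parked, 1.3 home at its end stop; grows clockwise from above. Starts at 0 to 0.15. An over-centre spring and friction resist (up to 5 N at the pin) until about 1.0, then snaps the arm into the stop; let go between 0.25 and 1.0 it springs back. Unseating it takes about 1 N m.
- holder: Fixed hinge post of the tool holder, 85 mm square base, 72 mm high. Origin: underside, on the vertical hinge axis. At angle q the arm points, seen from above, at -0.271 - q rad from the holder's +x axis (fully out: along the holder's -y axis).
- boom_pin (a point): Top centre of the upright steel grab pin at the free end of the arm: 18 mm diameter, 53 mm tall above the arm's bar (bar top 37 mm above the table, pin top 90 mm), 212 mm from the hinge axis. Pinch or push it to swing the arm.
- tube_inner (a point): Centre of the inside floor of the tube nearer to the hinge (60 mm from its axis), on the arm: aluminium, open at the top, 41 mm outside and 34 mm inside diameter, 60 mm deep; floor 40 mm and rim 100 mm above the table. It moves with the arm.
- tube_outer (a point): The same for the other tube, 150 mm from the hinge axis, 62 mm short of the grab pin.
- paddle: Tool, 180 mm, about 0.11 kg: round wooden handle, 24 mm diameter, 110 mm long (18 mm at its end), steel shaft 10 mm diameter to 140 mm, then a flat rectangular plate 42 x 42 mm, 7 mm thick. Origin: centre of the handle's butt; +z from butt to head. Starts in a random slot of the rest, leaning 45 degrees, butt down, head towards the rest's +x; free space under the handle.
- reamer: Tool, 180 mm, about 0.11 kg: round wooden handle, 24 mm diameter, 110 mm long (18 mm at its end), steel shaft 10 mm diameter to 140 mm, then a solid pointed cone, 20 mm diameter at its foot. Origin: centre of the handle's butt; +z from butt to head. Starts in a random slot of the rest, leaning 45 degrees, butt down, head towards the rest's +x; free space under the handle.
- fork: Tool, 180 mm, about 0.11 kg: round wooden handle, 24 mm diameter, 110 mm long (18 mm at its end), steel shaft 10 mm diameter to 140 mm, then a fork of two parallel prongs, 34 mm wide. Origin: centre of the handle's butt; +z from butt to head. Starts in a random slot of the rest, leaning 45 degrees, butt down, head towards the rest's +x; free space under the handle. This one stays in the rest.
- rest: Fixed steel rest for three tools. Origin: underside, below the middle tool's butt. Slots at y = -75, 0, 75 mm; tools lean 45 degrees towards its +x, butt between 14 mm ridges on the 8 mm base plate behind a 28 mm high lip, shaft on an 8 mm crossbar (97 mm ahead in +x, 101 mm up) between two short pins.
- jar: Bystander: closed glass jar, 60 mm diameter, 85 mm high. Origin: centre of underside.
- pot: Bystander: white ceramic cup, 80 mm diameter, 80 mm high. Origin: centre of underside.
- brush: Bystander: hand brush lying on the bench. Origin: under its middle.
- tongs: Bystander: steel tongs lying on the bench, 200 mm long, 52 mm wide. Origin: under the middle.

How it is judged:
By the outcome, as a careful person would: the job done as asked, in the order asked, and still so for the second after the job is handed in, with the robot touching nothing.
It also fails if it takes over 72 s, if anything falls off the work surface, if the arm or the gripper's body presses on something with over 40 N, if the wrist force passes 120 N, or if a joint passes its speed limit or range.

### The arm

A 6-joint arm with a two-finger parallel gripper is mounted at the origin on the work surface. World frame = base frame: x ahead of the robot, y to its left, z up, the work surface at z = 0. Lengths are in mm, angles in rad, forces in N, time in s.
With the tool pointing down it reaches from about 275 to 850 mm from the base axis. Payload 5.2 kg.
Tool frame: the origin (TCP) lies at the very end of the fingers, on their centre line; the grasp point (between the pads) lies 19 mm behind it (pinch_z is the z of the grasp point in the tool frame, in mm); z points along the fingers, y is the line along which they close (so a half turn about z gives the same grasp; the last joint's range is limited). The gripper opens to 85 mm and grips with 20 to 120 N. Pads are 22 mm wide; open, the fingers measure 114 mm over their backs; the gripper's body (76 mm by 85 mm) begins 54 mm behind the grasp point. The pads swing forward as they close: fully open they stand 13 mm farther back than shut.
Start: joints at [-1.328, 0.259, 1.535, -0, 1.348, -0.203], TCP at [237.169, -496.242, 231.31] pointing down, gripper open.
Joint ranges: [-3.14, 3.14], [-0.91, 2.08], [0.19, 2.58], [-1.22, 4.36], [0.22, 2.71], [-3.12, 3.12]. Speed limits (rad/s): [2.57, 2.57, 3.14, 3.14, 3.14, 3.14].

### API

Orientations are given as a unit quaternion [w, x, y, z].
In Python, from workcell import sense, grab_frame, sign_off, pinch_z gives the robot as it stands. The module is installed in compiled form; this text tells all that it offers.
- The arm moves only by the tool send_rows, never from a script. Its argument "motion" is a list of rows, each an object with "dr": the turn, a rotation vector about the tool's x, y, z scaled (see below), a list of three; "travel": the shift along the tool's x, y, z scaled (see below), a list of three; "jaw": the opening, from -1 (shut) to 1 (fully open). In form: [{"dr": [rx, ry, rz], "travel": [tx, ty, tz], "jaw": jaw}, ...]. A call has 1 to 10 rows; each row is the pose to reach, as a shift and turn from the pose commanded when the call began, along the tool's axes at that moment, turning the shorter way round; what a row does not reach only later rows make up. The controller multiplies each number of a shift by 0.25 m and each number of a turn by 2 pi rad. A row lasts 1/8 s, in which the tool goes at most 62.5 mm and 10.7 degrees, less where a joint would pass 70% of its speed; a pose out of reach is approached as far as the arm can. A call with a number of a shift or a turn outside -1 to 1 is refused whole. A call with a gripper value outside its range is refused whole. The fingers move at their own pace and stop on an object; "squeeze" is the grip in N (left out, the last holds). Time passes only in rows, so rows that repeat a pose let the fingers close. It gives the time, the measured TCP pose, the force, the opening and the grip force at its end, in the units of the state.
- sense(): the state, without advancing time (a new reading comes with each control period).
- grab_frame(name): name is "scene" or "top"; returns a dict with "frame" (420x560x3 uint8, red, green, blue), "range_z" (420x560 float32, mm along the optical axis (not along the pixel's ray), 0 where there is no reading), "camera_matrix" (3x3 intrinsics, pixels), "D" ([k1, k2, p1, p2, k3] as OpenCV has them; the pictures are not rectified), "extrinsics" (4x4, takes a point from world to camera coordinates). Camera axes: x right, y down, z forward; pixel columns grow to the right and rows downward; lengths in mm; the calibration is good to about 2 mm. A picture is of the moment at which its call begins.
- sign_off(): hands the job in; it is judged then, once.
The state is a dict: "t": time; "q": joint angles; "joint_velocities": joint speeds; "effort": joint torques, N m; "eef_pos": TCP position; "tool_rot": TCP orientation; "ft_force": force on the tool from outside, world axes, zero at the start; "wrist_torque": the same for the moment, N m; "grip_width": finger opening in mm; "grip_force": force on a finger pad.
Only numpy, scipy, OpenCV 4.12 (cv2) and the standard library are available. Lean on these libraries where they do the work, as an engineer would, in place of code of your own. Each camera call takes 0.05 s, during which the arm holds its last target. There are 200 camera calls.

## Working session

There is one attempt and no reset: what is moved stays moved. The work goes in short steps, Python scripts to look and compute and a tool call to move; the robot and the scene stay as the last step left them, time stands still between calls to the robot, and variables do not carry over. Pictures are saved under pics/ and viewed, at most 10 in all, crops included, and the job is handed in when it is done.

Besides the shell and the picture viewer there is one more tool, called after "Emit:" in YAML: its name, and indented under it one key for each argument. send_rows: Moves the arm, as the interface text tells. Its arguments: {"type":"object","properties":{"motion":{"type":"array","items":{"type":"object","properties":{"dr":{"type":"array","items":{"type":"number"}},"travel":{"type":"array","items":{"type":"number"}},"jaw":{"type":"number"}}}},"squeeze":{"type":"number"}},"required":["motion"]}

```bash
mkdir -p pics; cat > h.py <<'E'
import numpy as np, cv2, pickle
from workcell import sense, grab_frame, sign_off, pinch_z
from scipy.spatial.transform import Rotation as R
def grab(name,f):
    d=grab_frame(name); pickle.dump(d,open(f'pics/{f}.pkl','wb')); cv2.imwrite(f'pics/{f}.png',d['frame'][:,:,::-1]); return d
def load(f): return pickle.load(open(f'pics/{f}.pkl','rb'))
def cloud(d):
    K,D,E=d['camera_matrix'],np.array(d['D'],float),d['extrinsics']; z=d['range_z']
    h,w=z.shape; u,v=np.meshgrid(np.arange(w),np.arange(h))
    n=cv2.undistortPoints(np.stack([u,v],-1).reshape(-1,1,2).astype(float),K,D).reshape(h,w,2)
    P=np.dstack([n[...,0]*z,n[...,1]*z,z])
    P=(P-E[:3,3])@E[:3,:3]; P[z==0]=np.nan; return P
E
python3 - <<'E'
from h import *
for n in('top','scene'):
    d=grab(n,n+'0'); E=d['extrinsics']; print(n,(-E[:3,:3].T@E[:3,3]).round(),d['camera_matrix'].round(1).tolist(),E[2,:3].round(2))
s=sense();print(s,pinch_z)
E
```

```text
top [ 382.    5. 1135.] [[453.6, 0.0, 274.6], [0.0, 453.6, 215.3], [0.0, 0.0, 1.0]] [ 0.16 -0.   -0.99]
scene [1367.  317. 1382.] [[519.5, 0.0, 276.7], [0.0, 519.5, 207.1], [0.0, 0.0, 1.0]] [-0.53 -0.18 -0.83]
{'t': 0.1, 'q': array([-1.32776570e+00,  2.59299952e-01,  1.53595752e+00,  1.49212863e-06,
        1.34801968e+00, -2.02799173e-01]), 'joint_velocities': array([-0.00057572, -0.00355025, -0.0036337 , -0.00012365, -0.0004377 ,
       -0.00093963]), 'effort': array([ 1.81589545e-03, -4.46970749e+01, -2.91246468e+01, -4.41941193e-04,
        6.45570210e-03,  1.59221628e-05]), 'eef_pos': array([ 237.0698884 , -495.76132703,  230.54825045]), 'tool_rot': array([-8.42093930e-04,  9.75256877e-01,  2.21073096e-01, -1.62139814e-05]), 'ft_force': array([-0.23937489,  0.6679783 , -0.01095173]), 'wrist_torque': array([-0.02673605,  0.02926164,  0.0035617 ]), 'grip_force': 0.0, 'grip_width': 85.49819794500407} -18.700000000000003
```

View pics/top0.png

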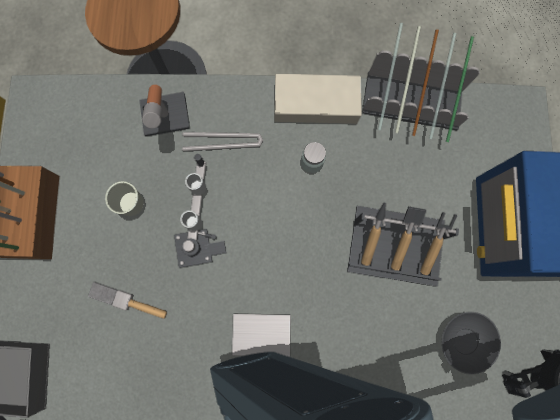

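View pics/scene0.png

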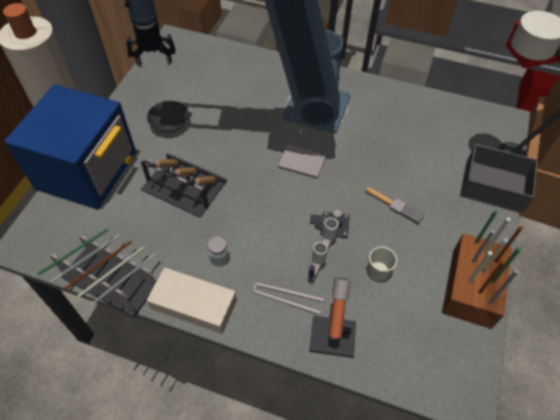

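The top view shows the holder at (190,248), tubes at (189,218) and (194,181), and the pin at (199,160). The rest is near (400,245), with tools at columns 370, 405 and 435. I'll enlarge these areas next.

```bash
python3 - <<'E'
from h import *
d=load('top0'); P=cloud(d); f=d['frame'][:,:,::-1]
a=cv2.resize(f[195:295,340:470],None,fx=5,fy=5,interpolation=cv2.INTER_CUBIC)
b=cv2.resize(f[140:280,165:240],None,fx=4,fy=4,interpolation=cv2.INTER_CUBIC)
cv2.imwrite('pics/restcrop.png',a); 
s=load('scene0'); g=s['frame'][:,:,::-1]
c=cv2.resize(g[145:220,135:235],None,fx=4,fy=4,interpolation=cv2.INTER_CUBIC)
b=cv2.resize(b,(int(b.shape[1]*500/b.shape[0]),500)); 
m=np.zeros((500,b.shape[1]+c.shape[1],3),np.uint8); m[:,:b.shape[1]]=b; m[:c.shape[0],b.shape[1]:]=c
cv2.imwrite('pics/holdcrop.png',m); print(m.shape)
for u,v in[(199,160),(194,181),(189,218),(190,247),(315,153),(123,198),(200,148),(225,140),(258,140)]:
    print((u,v),P[v-1:v+2,u-1:u+2].reshape(-1,3)[[1,4,7]].round().tolist())
# rest region tall points
E
```

```text
(500, 667, 3)
(199, 160) [[684.0, 187.0, 91.0], [683.0, 188.0, 86.0], [682.0, 189.0, 80.0]]
(194, 181) [[643.0, 205.0, 46.0], [642.0, 206.0, 37.0], [639.0, 205.0, 40.0]]
(189, 218) [[551.0, 213.0, 43.0], [549.0, 214.0, 38.0], [546.0, 213.0, 39.0]]
(190, 247) [[477.0, 201.0, 73.0], [475.0, 201.0, 73.0], [472.0, 201.0, 73.0]]
(315, 153) [[708.0, -90.0, 87.0], [707.0, -90.0, 83.0], [704.0, -90.0, 86.0]]
(123, 198) [[605.0, 394.0, 4.0], [603.0, 395.0, 1.0], [599.0, 393.0, 5.0]]
(200, 148) [[738.0, 200.0, 13.0], [736.0, 200.0, 12.0], [734.0, 200.0, 10.0]]
(225, 140) [[766.0, 138.0, -1.0], [764.0, 138.0, -2.0], [759.0, 137.0, 2.0]]
(258, 140) [[764.0, 51.0, 10.0], [761.0, 51.0, 11.0], [758.0, 51.0, 11.0]]
```

View pics/restcrop.png

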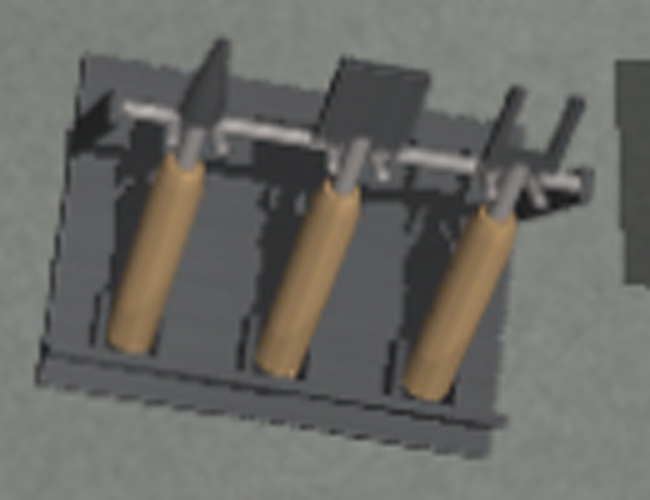

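View pics/holdcrop.png

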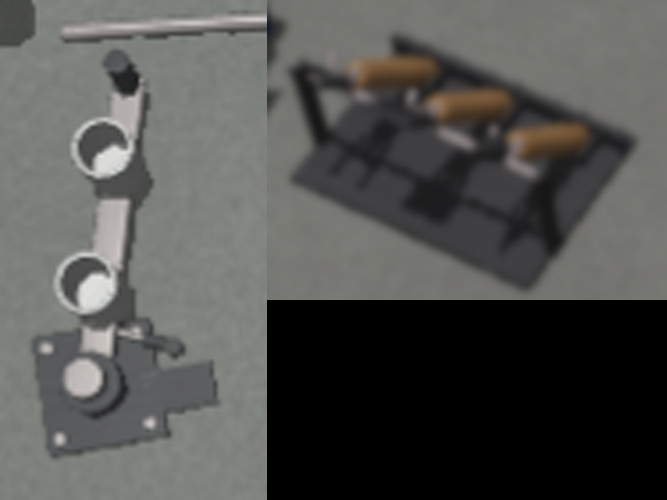

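```bash
cat >> h.py <<'E'
def ray(d,u,v,z):
    K,D,E=d['camera_matrix'],np.array(d['D'],float),d['extrinsics']
    n=cv2.undistortPoints(np.array([[[u,v]]],float),K,D).ravel(); r=E[:3,:3].T@np.array([n[0],n[1],1]); c=-E[:3,:3].T@E[:3,3]
    return c+r*(z-c[2])/r[2]
E
python3 - <<'E'
from h import *
d=load('top0'); P=cloud(d)
k=500/140
for n,x,y,z in[('hinge',84,378,72),('pin',117,61,90),('tout',102,148,100),('tin',86,283,100),('bLL',50,458,8),('bLR',168,435,8),('bUL',33,338,8)]:
    print(n,ray(d,165+x/k,140+y/k,z).round(1))
# rest handles
hsv=cv2.cvtColor(d['frame'],cv2.COLOR_RGB2HSV); m=(hsv[...,1]>90)&(hsv[...,0]<25)&(hsv[...,2]>80)
m2=np.zeros_like(m); m2[200:290,345:460]=m[200:290,345:460]
n,l,st,c=cv2.connectedComponentsWithStats(m2.astype(np.uint8))
for i in range(1,n):
    if st[i,4]<40: continue
    Q=P[l==i]; Q=Q[np.isfinite(Q[:,0])]; mu=Q.mean(0); w=np.linalg.svd(Q-mu)[2][0]; w*=np.sign(w[2])
    t=(Q-mu)@w; print(st[i],mu.round(1),w.round(3),t.min().round(),t.max().round(), 'yaw',np.arctan2(w[1],w[0]).round(3))
# image points: handle upper end / butt end and shafts
for nm,x,y,z in[('cornUL',82,55,8),('cornLL',38,383,8),('cornLR',490,458,8),('barL',125,105,105),('barR',585,180,105),
  ('butt1',130,350,20),('butt2',278,374,20),('butt3',425,398,20),('top1',187,155,90),('top2',345,182,90),('top3',498,207,90)]:
    print(nm,ray(d,340+x/5,195+y/5,z).round(1))
E
```

```text
hinge [477.3 204.9  72. ]
pin [688.8 190.5  90. ]
tout [626.4 195.6 100. ]
tin [536.5 201.5 100. ]
bLL [426.8 238.    8. ]
bLR [444.8 156.4   8. ]
bUL [510.4 254.4   8. ]
[362 226  19  39 337] [ 487.4 -226.    64.3] [ 0.708 -0.109  0.698] -60.0 51.0 yaw -0.153
[392 231  20  39 346] [ 476.7 -299.7   63.9] [ 0.704 -0.101  0.703] -59.0 52.0 yaw -0.142
[421 236  22  39 346] [ 465.7 -373.2   63.9] [ 0.707 -0.101  0.7  ] -60.0 54.0 yaw -0.141
cornUL [ 593.5 -203.2    8. ]
cornLL [ 427.6 -180.2    8. ]
cornLR [ 393.6 -408.     8. ]
barL [ 552.2 -205.1  105. ]
barR [ 521.5 -421.9  105. ]
butt1 [ 444.1 -223.9   20. ]
butt2 [ 433.5 -297.5   20. ]
butt3 [ 422.7 -371.4   20. ]
top1 [ 531.6 -237.2   90. ]
top2 [ 520.4 -312.    90. ]
top3 [ 509.9 -385.3   90. ]
```

The slots are, in order of rest y, reamer (left), paddle (middle) and fork (right). The hinge-to-pin distance comes out at 212 mm, as given. The holder's yaw is about 0.205, so at home the pin should be near (520,-3).

```bash
cat > plan.py <<'E'
import json,os,sys
from h import *
F='cmd.json'
def down(xyaw): return R.from_euler('z',xyaw)*R.from_euler('x',np.pi)   # tool down, x axis at xyaw
def frame(z,y):  # rotation from tool z dir, tool y dir
    z=np.array(z,float)/np.linalg.norm(z); y=np.array(y,float)-np.dot(y,z)*z; y/=np.linalg.norm(y)
    return R.from_matrix(np.column_stack([np.cross(y,z),y,z]))
def cur():
    if os.path.exists(F): c=json.load(open(F)); return np.array(c[0]),R.from_quat(c[1])
    return np.array([237.169,-496.242,231.31]),down(0.446)
def plan(targets):
    p,r=cur()
    for tp,tr in targets:
        t=(r.inv().apply(np.array(tp)-p)/250).round(3); w=((r.inv()*tr).as_rotvec()/(2*np.pi)).round(3)
        n=max(np.linalg.norm(t)*250/62.5,np.linalg.norm(w)*360/10.7)
        print('dr',w.tolist(),'travel',t.tolist(),'rows-from-start %.1f'%n)
    r2=r*R.from_rotvec(w*2*np.pi); p2=p+r.apply(t*250)
    json.dump([p2.tolist(),r2.as_quat().tolist()],open(F,'w'))
def st():
    s=sense(); q=s['tool_rot']; p,r=cur(); m=R.from_quat([q[1],q[2],q[3],q[0]])
    print('t',round(s['t'],2),'pos',s['eef_pos'].round(1),'q',s['q'].round(2),'F',s['ft_force'].round(1),'w',round(s['grip_width'],1),'gf',round(s['grip_force'],1),
      'err',(s['eef_pos']-p).round(1),((r.inv()*m).as_rotvec()*57.3).round(1))
E
python3 - <<'E'
from plan import *
al=-0.068; tr=down(al+np.pi)   # y yaw = al+pi/2
p,r=cur(); tp=np.array([689,190.5,150])
print('A'); 
from scipy.spatial.transform import Slerp
w=(r.inv()*tr).as_rotvec(); print(w)
mid=(p+(tp-p)*0.6+[0,0,30], r*R.from_rotvec(w*0.6))
plan([mid]); print('B'); plan([(tp,tr)]); print('C'); plan([(tp*[1,1,0]+[0,0,48],tr)])
E
```

```text
A
[ 0.00000000e+00  3.21787293e-16 -2.62759265e+00]
dr [0.0, 0.0, -0.251] travel [1.689, -1.019, 0.075] rows-from-start 8.4
B
dr [-0.0, 0.0, -0.167] travel [0.673, 1.131, 0.25] rows-from-start 5.6
C
dr [-0.0, 0.0, -0.0] travel [0.0, -0.001, 0.408] rows-from-start 1.6
```

```bash
rm cmd.json; python3 - <<'E'
from plan import *
al=-0.068; tr=down(al+np.pi)
p,r=cur(); tp=np.array([689,190.5,150]); w=(r.inv()*tr).as_rotvec()
for f in(.27,.53,.77,1): plan([(p+(tp-p)*f+[0,0,40*(f<.9)], r*R.from_rotvec(w*f))])
print('C'); plan([(tp*[1,1,0]+[0,0,48],tr)])
E
```

```text
dr [0.0, 0.0, -0.113] travel [0.76, -0.459, -0.072] rows-from-start 3.8
dr [-0.0, 0.0, -0.109] travel [0.843, 0.143, 0.084] rows-from-start 3.7
dr [-0.0, 0.0, -0.1] travel [0.52, 0.594, 0.078] rows-from-start 3.4
dr [-0.0, 0.0, -0.096] travel [0.068, 0.753, 0.235] rows-from-start 3.2
C
dr [-0.0, 0.0, -0.0] travel [0.001, 0.0, 0.408] rows-from-start 1.6
```

Emit:
send_rows:
  motion:
    - {"dr":[0,0,-0.113],"travel":[0.76,-0.459,-0.072],"jaw":1}
    - {"dr":[0,0,-0.113],"travel":[0.76,-0.459,-0.072],"jaw":1}
    - {"dr":[0,0,-0.113],"travel":[0.76,-0.459,-0.072],"jaw":1}
    - {"dr":[0,0,-0.113],"travel":[0.76,-0.459,-0.072],"jaw":1}
    - {"dr":[0,0,-0.113],"travel":[0.76,-0.459,-0.072],"jaw":1}

```text
t: 0.72
eef_pos: [360.1, -308.6, 249.4]
tool_rot: [-0.0, 0.836, 0.548, 0.0]
ft_force: [-0.7, -1.6, 0.4]
grip_width: 85.2
grip_force: 0.0
```

Emit:
send_rows:
  motion:
    - {"dr":[0,0,-0.109],"travel":[0.843,0.143,0.084],"jaw":1}
    - {"dr":[0,0,-0.109],"travel":[0.843,0.143,0.084],"jaw":1}
    - {"dr":[0,0,-0.109],"travel":[0.843,0.143,0.084],"jaw":1}
    - {"dr":[0,0,-0.109],"travel":[0.843,0.143,0.084],"jaw":1}
    - {"dr":[0,0,-0.109],"travel":[0.843,0.143,0.084],"jaw":1}

```text
t: 1.35
eef_pos: [477.1, -131.6, 227.5]
tool_rot: [-0.001, 0.605, 0.796, -0.0]
ft_force: [-0.5, -0.3, -0.7]
grip_width: 85.6
grip_force: 0.0
```

Emit:
send_rows:
  motion:
    - {"dr":[0,0,-0.1],"travel":[0.52,0.594,0.078],"jaw":1}
    - {"dr":[0,0,-0.1],"travel":[0.52,0.594,0.078],"jaw":1}
    - {"dr":[0,0,-0.1],"travel":[0.52,0.594,0.078],"jaw":1}
    - {"dr":[0,0,-0.1],"travel":[0.52,0.594,0.078],"jaw":1}
    - {"dr":[0,0,-0.1],"travel":[0.52,0.594,0.078],"jaw":1}

```text
t: 1.98
eef_pos: [585.4, 31.5, 208.1]
tool_rot: [-0.001, 0.331, 0.944, -0.001]
ft_force: [-0.2, -0.6, 0.1]
grip_width: 85.0
grip_force: 0.0
```

Emit:
send_rows:
  motion:
    - {"dr":[0,0,-0.096],"travel":[0.068,0.753,0.235],"jaw":1}
    - {"dr":[0,0,-0.096],"travel":[0.068,0.753,0.235],"jaw":1}
    - {"dr":[0,0,-0.096],"travel":[0.068,0.753,0.235],"jaw":1}
    - {"dr":[0,0,-0.096],"travel":[0.068,0.753,0.235],"jaw":1}
    - {"dr":[0,0,-0.096],"travel":[0.068,0.753,0.235],"jaw":1}
    - {"dr":[0,0,-0.096],"travel":[0.068,0.753,0.235],"jaw":1}

```text
t: 2.72
eef_pos: [689.3, 187.9, 151.2]
tool_rot: [0.0, 0.037, 0.999, -0.0]
ft_force: [-0.0, -0.7, -0.3]
grip_width: 85.4
grip_force: 0.0
```

Emit:
send_rows:
  motion:
    - {"dr":[0,0,0],"travel":[0.001,0,0.2],"jaw":1}
    - {"dr":[0,0,0],"travel":[0.001,0,0.408],"jaw":1}
    - {"dr":[0,0,0],"travel":[0.001,0,0.408],"jaw":1}
    - {"dr":[0,0,0],"travel":[0.001,0,0.408],"jaw":-1}
    - {"dr":[0,0,0],"travel":[0.001,0,0.408],"jaw":-1}
    - {"dr":[0,0,0],"travel":[0.001,0,0.408],"jaw":-1}
    - {"dr":[0,0,0],"travel":[0.001,0,0.408],"jaw":-1}
    - {"dr":[0,0,0],"travel":[0.001,0,0.408],"jaw":-1}
  squeeze: 30

```text
t: 3.72
eef_pos: [689.8, 190.6, 49.6]
tool_rot: [0.001, 0.035, 0.999, 0.0]
ft_force: [-0.8, -0.4, 6.4]
grip_width: 17.4
grip_force: 29.1
```

```bash
python3 - <<'E'
from plan import *
st()
h=np.array([477.3,204.9]); a0=-0.068; p,r=cur(); c=p[:2]-h; a0=np.arctan2(c[1],c[0]); L=np.linalg.norm(c); print(a0,L)
def T(q): a=a0-q; return (np.r_[h+L*np.array([np.cos(a),np.sin(a)]),p[2]],down(a+np.pi))
plan([T(q) for q in np.arange(1,8)*0.095]); print()
plan([T(q) for q in .665+np.arange(1,8)*0.0915])
E
```

```text
t 3.73 pos [689.8 190.6  49.6] q [ 0.11  0.69  1.3  -0.    1.15 -1.39] F [-0.8 -0.4  6.4] w 17.4 gf 29.1 err [0.9 0.1 1.6] [-0.  -0.1  0. ]
-0.06796304221084644 212.06521287816295
dr [-0.0, 0.0, 0.015] travel [0.004, -0.08, 0.0] rows-from-start 0.5
dr [-0.0, 0.0, 0.03] travel [0.015, -0.16, 0.0] rows-from-start 1.0
dr [-0.0, 0.0, 0.045] travel [0.034, -0.239, 0.0] rows-from-start 1.5
dr [-0.0, 0.0, 0.06] travel [0.06, -0.315, 0.0] rows-from-start 2.0
dr [-0.0, 0.0, 0.075] travel [0.093, -0.388, 0.0] rows-from-start 2.5
dr [-0.0, 0.0, 0.091] travel [0.134, -0.458, 0.0] rows-from-start 3.1
dr [-0.0, 0.0, 0.106] travel [0.18, -0.524, 0.0] rows-from-start 3.6

dr [-0.0, 0.0, 0.014] travel [0.004, -0.077, 0.0] rows-from-start 0.5
dr [-0.0, 0.0, 0.029] travel [0.014, -0.154, 0.0] rows-from-start 1.0
dr [-0.0, 0.0, 0.043] travel [0.032, -0.23, 0.0] rows-from-start 1.4
dr [-0.0, 0.0, 0.058] travel [0.056, -0.303, 0.0] rows-from-start 2.0
dr [-0.0, 0.0, 0.072] travel [0.087, -0.375, 0.0] rows-from-start 2.4
dr [-0.0, 0.0, 0.087] travel [0.124, -0.443, 0.0] rows-from-start 2.9
dr [-0.0, 0.0, 0.102] travel [0.167, -0.507, 0.0] rows-from-start 3.4
```

Emit:
send_rows:
  motion:
    - {"dr":[0,0,0.015],"travel":[0.004,-0.08,0],"jaw":-1}
    - {"dr":[0,0,0.03],"travel":[0.015,-0.16,0],"jaw":-1}
    - {"dr":[0,0,0.045],"travel":[0.034,-0.239,0],"jaw":-1}
    - {"dr":[0,0,0.06],"travel":[0.06,-0.315,0],"jaw":-1}
    - {"dr":[0,0,0.075],"travel":[0.093,-0.388,0],"jaw":-1}
    - {"dr":[0,0,0.091],"travel":[0.134,-0.458,0],"jaw":-1}
    - {"dr":[0,0,0.106],"travel":[0.18,-0.524,0],"jaw":-1}

```text
t: 4.6
eef_pos: [635.6, 64.1, 49.6]
tool_rot: [0.001, 0.361, 0.933, 0.001]
ft_force: [-1.5, 7.8, 7.0]
grip_width: 17.4
grip_force: 30.4
```

Emit:
send_rows:
  motion:
    - {"dr":[0,0,0.014],"travel":[0.004,-0.077,0],"jaw":-1}
    - {"dr":[0,0,0.029],"travel":[0.014,-0.154,0],"jaw":-1}
    - {"dr":[0,0,0.043],"travel":[0.032,-0.23,0],"jaw":-1}
    - {"dr":[0,0,0.058],"travel":[0.056,-0.303,0],"jaw":-1}
    - {"dr":[0,0,0.072],"travel":[0.087,-0.375,0],"jaw":-1}
    - {"dr":[0,0,0.087],"travel":[0.124,-0.443,0],"jaw":-1}
    - {"dr":[0,0,0.102],"travel":[0.167,-0.507,0],"jaw":-1}
    - {"dr":[0,0,0.102],"travel":[0.167,-0.507,0],"jaw":-1}
    - {"dr":[0,0,0.102],"travel":[0.167,-0.507,0],"jaw":-1}

```text
t: 5.72
eef_pos: [520.6, -1.6, 49.6]
tool_rot: [0.001, 0.635, 0.772, 0.002]
ft_force: [2.0, 8.9, 9.4]
grip_width: 17.1
grip_force: 33.6
```

Emit:
send_rows:
  motion:
    - {"dr":[0,0,0],"travel":[0,0,0],"jaw":1}
    - {"dr":[0,0,0],"travel":[0,0,0],"jaw":1}
    - {"dr":[0,0,0],"travel":[0,0,0],"jaw":1}
    - {"dr":[0,0,0],"travel":[0,0,0],"jaw":1}
    - {"dr":[0,0,0],"travel":[0,0,-0.3],"jaw":1}
    - {"dr":[0,0,0],"travel":[0,0,-0.6],"jaw":1}
    - {"dr":[0,0,0],"travel":[0,0,-0.8],"jaw":1}
    - {"dr":[0,0,0],"travel":[0,0,-0.8],"jaw":1}

```text
t: 6.72
eef_pos: [521.3, -3.7, 253.1]
tool_rot: [0.004, 0.635, 0.772, 0.002]
ft_force: [0.9, -0.5, -0.4]
grip_width: 85.4
grip_force: 0.0
```

```bash
python3 - <<'E'
from plan import *
p,r=cur(); json.dump([(p+[0,0,200]).tolist(),r.as_quat().tolist()],open(F,'w')); st()
# paddle: handle axis; slot centre from fits. surface mean offset: top surface ~ +10mm normal
yaw=-0.145; a=np.array([np.cos(yaw)*.7071,np.sin(yaw)*.7071,.7071]); n=np.array([-a[0],-a[1],a[2]])
for nm,m in(('reamer',[487.4,-226.0,64.3]),('paddle',[476.7,-299.7,63.9])):
    c=np.array(m)-n*9; butt=c-a*57; print(nm,'butt',butt.round(1),'s=92',(butt+92*a).round(1))
E
```

```text
t 6.72 pos [521.3  -3.7 253.1] q [-0.22  0.19  1.57 -0.    1.37 -0.42] F [ 0.9 -0.5 -0.4] w 85.4 gf 0.0 err [ 2.4 -0.6  5. ] [-0.5 -0.2  0. ]
reamer butt [ 453.8 -221.1   17.6] s=92 [ 518.2 -230.5   82.7]
paddle butt [ 443.1 -294.8   17.2] s=92 [ 507.5 -304.2   82.3]
```

```bash
python3 - <<'E'
from plan import *
from scipy.optimize import least_squares
s=sense(); print(s['q'].round(4),s['eef_pos'])
D=[(-1.328,.2593,1.53596,237.07,-495.76,230.55),(.11,.69,1.30,689.8,190.6,49.6),(*s['q'][:3],*s['eef_pos'])]
def res(x):
    a,l1,l2,hl,d=x; o=[]
    for q1,q2,q3,X,Y,Z in D:
        r=a+l1*np.sin(q2)+l2*np.sin(q2+q3); o+=[r*np.cos(q1)-d*np.sin(q1)-X,r*np.sin(q1)+d*np.cos(q1)-Y,hl+l1*np.cos(q2)+l2*np.cos(q2+q3)-Z]
    return o+[(a)/50]
f=least_squares(res,[0,450,400,-50,110]); print(f.x.round(1),np.round(f.fun,1))
E
```

```text
[-2.2130e-01  1.8690e-01  1.5739e+00 -1.0000e-04  1.3716e+00 -4.1560e-01] [521.31227892  -3.71325169 253.05336022]
[ -19.8  507.9  441.  -162.5  111.8] [ 1.4 -1.8 -0.3 -0.1 -1.9  0.1 -1.5  1.4  0.2 -0.4]
```

```bash
python3 - <<'E'
from h import *
d=grab('top','top1'); f=d['frame'][:,:,::-1]
cv2.imwrite('pics/home.png',cv2.resize(f[190:270,165:325],None,fx=5,fy=5,interpolation=cv2.INTER_CUBIC))
E
```

```text
(no output)
```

View pics/home.png

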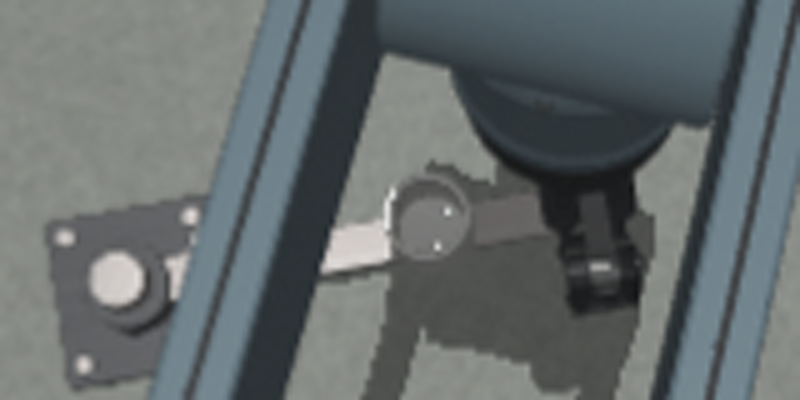

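The arm is out along the home direction; the outer tube's rim is centred at about (251,234) in the full picture. Next I check wrist feasibility for the tilted grasps.

```bash
cat > ik.py <<'E'
from plan import *
l1,l2,h,L,d=500,432,180,342,111.8
def ik(p,r):
    z=r.apply([0,0,1]); w=np.array(p)-L*z; rho=np.hypot(w[0],w[1]); rr=np.sqrt(rho**2-d**2); q1=np.arctan2(w[1],w[0])-np.arctan2(d,rr)
    zz=w[2]-h; D=np.hypot(rr,zz)
    q3=np.pi-np.arccos((l1**2+l2**2-D*D)/(2*l1*l2)); q2=np.arctan2(rr,zz)-np.arccos((l1**2+D*D-l2**2)/(2*l1*D))
    W=(R.from_euler('z',q1)*R.from_euler('y',q2+q3)).inv()*r
    e=W.as_euler('ZYZ'); q4,q5,q6=e; q6-=np.pi/2
    wr=lambda x:(x+np.pi)%(2*np.pi)-np.pi
    return np.array([q1,q2,q3,wr(q4),q5,wr(q6)]).round(2)
def pose(G,tilt,yaw,flip=0):
    t=np.radians(tilt); z=np.array([np.sin(t)*np.cos(yaw),np.sin(t)*np.sin(yaw),-np.cos(t)])
    y=np.array([-np.sin(yaw),np.cos(yaw),0])*(-1 if flip else 1)
    return np.array(G)+19*z, frame(z,y)
E
python3 - <<'E'
from ik import *
d0=load('top1'); print('outer',ray(d0,250.8,233.6,100))
p,r=cur(); print('now',ik(p,r),sense()['q'].round(2))
for fl in(0,1):
  print('grasp P',ik(*pose([504.7,-303.8,79.5],20,-.145,fl)),'R',ik(*pose([515.4,-230.1,79.9],20,-.145,fl)))
  for yaw in(-.145,.2,.6,1.0,1.4):
    print(yaw,'hi-rest',ik(*pose([505,-250,250],65,yaw,fl)),'hi',ik(*pose([507,90,200],65,yaw,fl)),'inner',ik(*pose([489.5,146,128],65,yaw,fl)),'outer',ik(*pose([507.7,58,128],65,yaw,fl)))
E
```

```text
outer [506.32927646  57.56525708 100.        ]
now [-0.22  0.17  1.6   0.    1.38 -0.42] [-0.22  0.19  1.57 -0.    1.37 -0.42]
grasp P [-0.86  0.29  1.97  0.38  0.65 -2.57] R [-0.73  0.24  2.04  0.35  0.59 -2.42]
-0.145 hi-rest [-1.15 -0.08  2.39  1.59  0.87  2.52] hi [ 0.09 -0.07  2.56 -2.69  0.51  1.27] inner [ 0.34  0.2   2.58 -2.54  0.83  1.35] outer [-0.05  0.15  2.67 -3.03  0.81  1.53]
0.2 hi-rest [-1.26  0.08  2.23  1.31  1.2   2.48] hi [-0.38 -0.16  2.62  2.15  0.64  2.18] inner [-0.12  0.12  2.71  2.75  0.85  1.7 ] outer [-0.53  0.12  2.71  2.28  0.92  1.83]
0.6 hi-rest [-1.23  0.29  1.96  1.07  1.49  2.42] hi [-0.69 -0.02  2.51  1.5   1.06  2.3 ] inner [-0.54  0.17  2.65  1.83  1.02  1.92] outer [-0.78  0.22  2.55  1.58  1.1   1.98]
1.0 hi-rest [-1.15  0.49  1.66  0.88  1.75  2.37] hi [-0.72  0.19  2.27  1.18  1.32  2.27] inner [-0.62  0.3   2.41  1.33  1.2   2.03] outer [-0.78  0.37  2.29  1.18  1.28  2.07]
1.4 hi-rest [-1.03  0.66  1.36  0.72  2.02  2.28] hi [-0.64  0.38  1.99  0.94  1.55  2.25] inner [-0.56  0.45  2.13  1.02  1.39  2.1 ] outer [-0.69  0.52  2.    0.91  1
[... 294 characters left out ...]
.26  0.08  2.23  1.31  1.2  -0.67] hi [-0.38 -0.16  2.62  2.15  0.64 -0.96] inner [-0.12  0.12  2.71  2.75  0.85 -1.44] outer [-0.53  0.12  2.71  2.28  0.92 -1.31]
0.6 hi-rest [-1.23  0.29  1.96  1.07  1.49 -0.72] hi [-0.69 -0.02  2.51  1.5   1.06 -0.84] inner [-0.54  0.17  2.65  1.83  1.02 -1.22] outer [-0.78  0.22  2.55  1.58  1.1  -1.16]
1.0 hi-rest [-1.15  0.49  1.66  0.88  1.75 -0.77] hi [-0.72  0.19  2.27  1.18  1.32 -0.87] inner [-0.62  0.3   2.41  1.33  1.2  -1.11] outer [-0.78  0.37  2.29  1.18  1.28 -1.07]
1.4 hi-rest [-1.03  0.66  1.36  0.72  2.02 -0.86] hi [-0.64  0.38  1.99  0.94  1.55 -0.89] inner [-0.56  0.45  2.13  1.02  1.39 -1.05] outer [-0.69  0.52  2.    0.91  1.49 -1.03]
```

```bash
python3 - <<'E'
from ik import *
G=np.array([504.7,-303.8,79.5]); tp,tr=pose(G,20,-.145,1); z=tr.apply([0,0,1])
p,r=cur(); p1=tp-150*z; w=(r.inv()*tr).as_rotvec(); print(p1,ik(p1,tr))
for f in(.5,1): plan([(p+(p1-p)*f,r*R.from_rotvec(w*f))])
plan([(tp-50*z,tr),(tp,tr)])
E
```

```text
[ 460.36554532 -297.32606888  202.59973332] [-0.94  0.05  1.88  0.3   0.97  0.64]
dr [-0.026, 0.019, 0.15] travel [-0.555, -0.229, 0.091] rows-from-start 5.2
dr [-0.027, 0.019, 0.15] travel [-0.52, 0.311, 0.028] rows-from-start 5.2
dr [-0.0, -0.0, 0.0] travel [-0.001, 0.0, 0.4] rows-from-start 1.6
dr [-0.0, -0.0, 0.0] travel [-0.001, 0.0, 0.6] rows-from-start 2.4
```

Emit:
send_rows:
  motion:
    - {"dr":[-0.026,0.019,0.15],"travel":[-0.555,-0.229,0.091],"jaw":0.2}
    - {"dr":[-0.026,0.019,0.15],"travel":[-0.555,-0.229,0.091],"jaw":0.2}
    - {"dr":[-0.026,0.019,0.15],"travel":[-0.555,-0.229,0.091],"jaw":0.2}
    - {"dr":[-0.026,0.019,0.15],"travel":[-0.555,-0.229,0.091],"jaw":0.2}
    - {"dr":[-0.026,0.019,0.15],"travel":[-0.555,-0.229,0.091],"jaw":0.2}
    - {"dr":[-0.026,0.019,0.15],"travel":[-0.555,-0.229,0.091],"jaw":0.2}
    - {"dr":[-0.026,0.019,0.15],"travel":[-0.555,-0.229,0.091],"jaw":0.2}

```text
t: 7.65
eef_pos: [489.2, -150.0, 224.4]
tool_rot: [0.005, 0.912, 0.398, 0.096]
ft_force: [-0.4, -0.1, -0.3]
grip_width: 51.5
grip_force: 0.0
```

Emit:
send_rows:
  motion:
    - {"dr":[-0.027,0.019,0.15],"travel":[-0.52,0.311,0.028],"jaw":0.2}
    - {"dr":[-0.027,0.019,0.15],"travel":[-0.52,0.311,0.028],"jaw":0.2}
    - {"dr":[-0.027,0.019,0.15],"travel":[-0.52,0.311,0.028],"jaw":0.2}
    - {"dr":[-0.027,0.019,0.15],"travel":[-0.52,0.311,0.028],"jaw":0.2}
    - {"dr":[-0.027,0.019,0.15],"travel":[-0.52,0.311,0.028],"jaw":0.2}
    - {"dr":[-0.027,0.019,0.15],"travel":[-0.52,0.311,0.028],"jaw":0.2}
    - {"dr":[-0.027,0.019,0.15],"travel":[-0.52,0.311,0.028],"jaw":0.2}
    - {"dr":[-0.027,0.019,0.15],"travel":[-0.52,0.311,0.028],"jaw":0.2}

```text
t: 8.65
eef_pos: [460.9, -297.5, 202.9]
tool_rot: [0.013, 0.982, -0.068, 0.173]
ft_force: [-0.0, 0.6, 0.4]
grip_width: 50.9
grip_force: 0.0
```

```bash
python3 - <<'E'
from plan import *
s=sense();q=s['tool_rot'];print(s['t'],s['eef_pos'],s['q'].round(2),s['grip_width']); m=R.from_quat([q[1],q[2],q[3],q[0]]); print(((cur()[1].inv()*m).as_rotvec()*57.3).round(1))
d=grab('top','top2'); f=d['frame'][:,:,::-1]
cv2.imwrite('pics/pre.png',cv2.resize(f[195:295,340:470],None,fx=5,fy=5,interpolation=cv2.INTER_CUBIC))
E
```

```text
8.65 [ 460.87618337 -297.52740698  202.85152532] [-0.94  0.11  1.86  0.31  0.95  0.62] 50.910828886727565
[ 0.  -0.  -0.2]
```

View pics/pre.png

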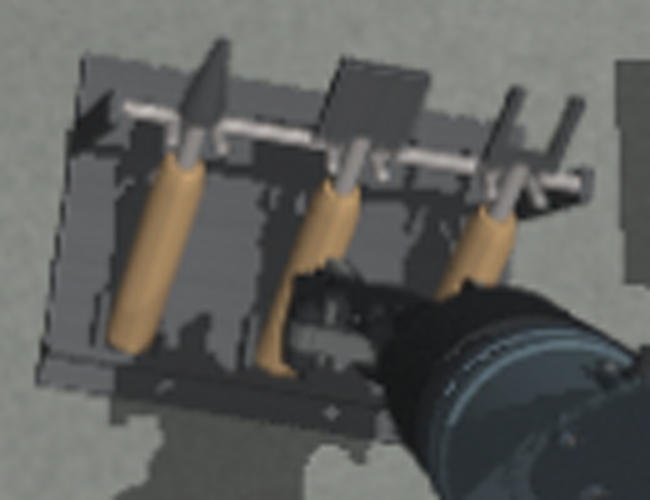

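The gripper at crop (330,320) straddles the paddle's line, and nothing has moved in the rest. Descending now and closing.

Emit:
send_rows:
  motion:
    - {"dr":[0,0,0],"travel":[0,0,0.2],"jaw":0.2}
    - {"dr":[0,0,0],"travel":[0,0,0.4],"jaw":0.2}
    - {"dr":[0,0,0],"travel":[0,0,0.5],"jaw":0.2}
    - {"dr":[0,0,0],"travel":[0,0,0.6],"jaw":0.2}
    - {"dr":[0,0,0],"travel":[0,0,0.6],"jaw":0.2}
    - {"dr":[0,0,0],"travel":[0,0,0.6],"jaw":-1}
    - {"dr":[0,0,0],"travel":[0,0,0.6],"jaw":-1}
    - {"dr":[0,0,0],"travel":[0,0,0.6],"jaw":-1}
    - {"dr":[0,0,0],"travel":[0,0,0.6],"jaw":-1}
  squeeze: 60

```text
t: 9.82
eef_pos: [511.7, -305.8, 63.1]
tool_rot: [0.014, 0.982, -0.07, 0.174]
ft_force: [-2.5, -2.0, 5.5]
grip_width: 21.9
grip_force: 59.2
```

```bash
python3 - <<'E'
from ik import *
st()
G=[(504.7,-303.8,180,20,-.145),(504.7,-303.8,265,20,-.145),(500,-250,265,45,.3),(498,-140,265,65,.8),(492,0,260,65,1.3),(488.9,146,230,65,1.3)]
for g in G:
    p=pose(g[:3],g[3],g[4],1); print(ik(*p)); plan([p])
E
```

```text
t 9.82 pos [ 511.7 -305.8   63.1] q [-0.86  0.37  1.92  0.4   0.62  0.55] F [-2.5 -2.   5.5] w 21.9 gf 59.2 err [ 0.7 -1.1  1.4] [-0.1  0.1 -0. ]
[-0.86  0.18  1.85  0.3   0.87  0.69]
dr [-0.0, -0.0, 0.0] travel [0.138, 0.0, -0.377] rows-from-start 1.6
[-0.86  0.12  1.71  0.26  1.06  0.76]
dr [-0.0, -0.0, 0.0] travel [0.116, 0.001, -0.32] rows-from-start 1.4
[-1.11  0.04  1.98  0.87  1.15 -0.22]
dr [0.038, 0.068, -0.06] travel [-0.019, -0.234, -0.026] rows-from-start 3.3
[-1.12  0.21  2.03  1.02  1.55 -0.74]
dr [0.065, 0.055, -0.046] travel [0.107, -0.455, 0.076] rows-from-start 3.3
[-0.82  0.29  1.93  0.89  1.69 -0.82]
dr [0.073, 0.0, -0.033] travel [0.142, -0.441, 0.349] rows-from-start 2.7
[-0.58  0.22  2.12  1.05  1.47 -0.82]
dr [-0.0, -0.0, -0.0] travel [0.128, -0.167, 0.558] rows-from-start 2.4
```

Emit:
send_rows:
  motion:
    - {"dr":[0,0,0],"travel":[0.046,0,-0.126],"jaw":-1}
    - {"dr":[0,0,0],"travel":[0.092,0,-0.251],"jaw":-1}
    - {"dr":[0,0,0],"travel":[0.138,0,-0.377],"jaw":-1}
    - {"dr":[0,0,0],"travel":[0.138,0,-0.377],"jaw":-1}

```text
t: 10.32
eef_pos: [512.6, -305.7, 165.0]
tool_rot: [0.014, 0.982, -0.07, 0.175]
ft_force: [0.2, -0.3, -1.8]
grip_width: 22.1
grip_force: 60.5
```

Emit:
send_rows:
  motion:
    - {"dr":[0,0,0],"travel":[0.058,0,-0.16],"jaw":-1}
    - {"dr":[0,0,0],"travel":[0.116,0.001,-0.32],"jaw":-1}
    - {"dr":[0,0,0],"travel":[0.116,0.001,-0.32],"jaw":-1}

```text
t: 10.7
eef_pos: [512.4, -305.8, 249.7]
tool_rot: [0.014, 0.982, -0.07, 0.175]
ft_force: [0.4, 0.2, -1.3]
grip_width: 22.4
grip_force: 60.5
```

Emit:
send_rows:
  motion:
    - {"dr":[0.01,0.017,-0.015],"travel":[-0.005,-0.058,-0.006],"jaw":-1}
    - {"dr":[0.019,0.034,-0.03],"travel":[-0.01,-0.117,-0.013],"jaw":-1}
    - {"dr":[0.028,0.051,-0.045],"travel":[-0.015,-0.176,-0.02],"jaw":-1}
    - {"dr":[0.038,0.068,-0.06],"travel":[-0.019,-0.234,-0.026],"jaw":-1}
    - {"dr":[0.038,0.068,-0.06],"travel":[-0.019,-0.234,-0.026],"jaw":-1}

```text
t: 11.32
eef_pos: [511.3, -245.4, 248.1]
tool_rot: [-0.059, 0.915, 0.135, 0.376]
ft_force: [-0.5, 0.6, -1.4]
grip_width: 21.9
grip_force: 60.5
```

Emit:
send_rows:
  motion:
    - {"dr":[0.016,0.014,-0.012],"travel":[0.027,-0.114,0.019],"jaw":-1}
    - {"dr":[0.033,0.028,-0.023],"travel":[0.054,-0.228,0.038],"jaw":-1}
    - {"dr":[0.049,0.041,-0.035],"travel":[0.08,-0.341,0.057],"jaw":-1}
    - {"dr":[0.065,0.055,-0.046],"travel":[0.107,-0.455,0.076],"jaw":-1}
    - {"dr":[0.065,0.055,-0.046],"travel":[0.107,-0.455,0.076],"jaw":-1}

```text
t: 11.95
eef_pos: [510.2, -127.1, 254.7]
tool_rot: [-0.21, 0.778, 0.327, 0.494]
ft_force: [0.5, 0.0, -1.6]
grip_width: 22.1
grip_force: 60.5
```

Emit:
send_rows:
  motion:
    - {"dr":[0.018,0,-0.008],"travel":[0.036,-0.11,0.087],"jaw":-1}
    - {"dr":[0.036,0,-0.016],"travel":[0.071,-0.22,0.174],"jaw":-1}
    - {"dr":[0.055,0,-0.025],"travel":[0.107,-0.331,0.262],"jaw":-1}
    - {"dr":[0.073,0,-0.033],"travel":[0.142,-0.441,0.349],"jaw":-1}
    - {"dr":[0.073,0,-0.033],"travel":[0.142,-0.441,0.349],"jaw":-1}

```text
t: 12.58
eef_pos: [497.4, 17.9, 251.4]
tool_rot: [-0.326, 0.672, 0.511, 0.425]
ft_force: [-0.2, 0.3, -1.2]
grip_width: 22.2
grip_force: 60.5
```

Emit:
send_rows:
  motion:
    - {"dr":[0,0,0],"travel":[0.032,-0.042,0.14],"jaw":-1}
    - {"dr":[0,0,0],"travel":[0.064,-0.083,0.279],"jaw":-1}
    - {"dr":[0,0,0],"travel":[0.096,-0.125,0.419],"jaw":-1}
    - {"dr":[0,0,0],"travel":[0.128,-0.167,0.558],"jaw":-1}
    - {"dr":[0,0,0],"travel":[0.128,-0.167,0.558],"jaw":-1}
    - {"dr":[0,0,0],"travel":[0.128,-0.167,0.558],"jaw":-1}

```text
t: 13.32
eef_pos: [494.6, 161.4, 222.2]
tool_rot: [-0.325, 0.672, 0.51, 0.427]
ft_force: [0.4, -0.1, -0.8]
grip_width: 21.9
grip_force: 60.6
```

```bash
python3 - <<'E'
from plan import *
st()
d=grab('scene','sc3'); f=d['frame'][:,:,::-1]; t=grab('top','top3')['frame'][:,:,::-1]
a=cv2.resize(f[150:290,250:400],(536,500),interpolation=cv2.INTER_CUBIC); b=cv2.resize(t[180:280,165:265],(264,264),interpolation=cv2.INTER_CUBIC)
m=np.zeros((500,800,3),np.uint8); m[:,:536]=a; m[:264,536:]=b; cv2.imwrite('pics/above.png',m)
E
```

```text
t 13.32 pos [494.6 161.4 222.2] q [-0.6   0.34  2.06  1.04  1.46 -0.87] F [ 0.4 -0.1 -0.8] w 21.9 gf 60.6 err [ 1.1 -1.2  0.1] [-0.1 -0.1  0. ]
```

View pics/above.png

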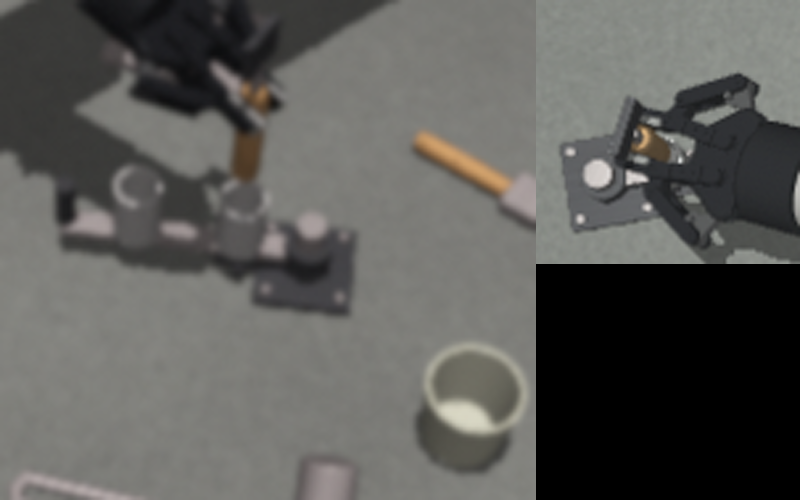

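The handle hangs upright over the inner tube, butt near crop (245,180) against the tube rim at (242,195). I'll fit its axis from the depth.

```bash
python3 - <<'E'
from h import *
d=load('sc3'); P=cloud(d); f=d['frame']; hsv=cv2.cvtColor(f,cv2.COLOR_RGB2HSV)
m=np.zeros(f.shape[:2],bool); m[170:202,312:330]=1; m&=(hsv[...,1]>100)&(hsv[...,0]<25)&(P[...,2]>110)
Q=P[m]; print(len(Q))
for lo in range(120,260,12):
    s=Q[(Q[:,2]>=lo)&(Q[:,2]<lo+12)]
    if len(s)>3: print(lo,len(s),s.mean(0).round(1),s.min(0).round(),s.max(0).round())
for z in(130,142,150): print(z,ray(d,318.6,199.8,z).round(1))
# tube rims in scene for frame check
for n,x,y in(('inner',243,201),('outer',137,187)): print(n,ray(d,250+x*.28,150+y*.28,100).round(1))
E
```

```text
97
144 9 [500.6 146.1 153.3] [496. 141. 148.] [503. 152. 156.]
156 11 [499.1 148.1 162.3] [493. 140. 157.] [503. 153. 167.]
168 14 [502.  145.5 175. ] [498. 139. 168.] [505. 154. 180.]
180 16 [501.8 147.1 186.9] [497. 138. 180.] [506. 153. 191.]
192 11 [501.2 145.7 197.4] [499. 140. 192.] [504. 152. 202.]
216 4 [498.2 150.  225.5] [479. 143. 223.] [516. 156. 227.]
228 5 [490.  154.6 236.4] [481. 154. 232.] [497. 155. 240.]
240 22 [494.4 147.8 247.1] [481. 138. 241.] [500. 155. 252.]
252 4 [498.8 144.2 254.3] [494. 140. 253.] [505. 148. 256.]
130 [489.6 147.  130. ]
142 [498.  148.6 142. ]
150 [503.6 149.7 150. ]
inner [491.9 148.3 100. ]
outer [508.5  60.  100. ]
```

```bash
python3 - <<'E'
from plan import *
p,r=cur(); plan([(p-[0,0,k],r) for k in (25,50,70,85,95,100)])
z=r.apply([0,0,1]); p,r=cur(); plan([(p-z*40,r),(p-z*80+[0,0,20],r),(p-z*110+[0,0,60],r)])
E
```

```text
dr [0.0, 0.0, 0.0] travel [-0.091, 0.0, 0.042] rows-from-start 0.4
dr [0.0, 0.0, 0.0] travel [-0.181, 0.0, 0.084] rows-from-start 0.8
dr [0.0, 0.0, 0.0] travel [-0.254, 0.001, 0.118] rows-from-start 1.1
dr [0.0, 0.0, 0.0] travel [-0.308, 0.001, 0.144] rows-from-start 1.4
dr [0.0, 0.0, 0.0] travel [-0.344, 0.001, 0.16] rows-from-start 1.5
dr [0.0, 0.0, 0.0] travel [-0.363, 0.001, 0.169] rows-from-start 1.6
dr [0.0, 0.0, 0.0] travel [-0.0, 0.0, -0.16] rows-from-start 0.6
dr [0.0, 0.0, 0.0] travel [0.073, -0.0, -0.354] rows-from-start 1.4
dr [0.0, 0.0, 0.0] travel [0.218, -0.001, -0.541] rows-from-start 2.3
```

Emit:
send_rows:
  motion:
    - {"dr":[0,0,0],"travel":[-0.091,0,0.042],"jaw":-1}
    - {"dr":[0,0,0],"travel":[-0.181,0,0.084],"jaw":-1}
    - {"dr":[0,0,0],"travel":[-0.254,0.001,0.118],"jaw":-1}
    - {"dr":[0,0,0],"travel":[-0.308,0.001,0.144],"jaw":-1}
    - {"dr":[0,0,0],"travel":[-0.344,0.001,0.16],"jaw":-1}
    - {"dr":[0,0,0],"travel":[-0.363,0.001,0.169],"jaw":-1}
    - {"dr":[0,0,0],"travel":[-0.363,0.001,0.169],"jaw":-1}
    - {"dr":[0,0,0],"travel":[-0.363,0.001,0.169],"jaw":-1}

```text
t: 14.42
eef_pos: [494.5, 162.8, 124.5]
tool_rot: [-0.327, 0.67, 0.51, 0.429]
ft_force: [-1.2, -2.2, 11.9]
grip_width: 22.1
grip_force: 61.3
```

Emit:
send_rows:
  motion:
    - {"dr":[0,0,0],"travel":[0,0,0],"jaw":0.3}
    - {"dr":[0,0,0],"travel":[0,0,0],"jaw":0.3}
    - {"dr":[0,0,0],"travel":[0,0,0],"jaw":0.3}
    - {"dr":[0,0,0],"travel":[0,0,-0.08],"jaw":0.3}
    - {"dr":[0,0,0],"travel":[0,0,-0.16],"jaw":0.3}
    - {"dr":[0,0,0],"travel":[0.073,0,-0.354],"jaw":0.3}
    - {"dr":[0,0,0],"travel":[0.218,-0.001,-0.541],"jaw":0.3}
    - {"dr":[0,0,0],"travel":[0.218,-0.001,-0.541],"jaw":0.3}

```text
t: 15.42
eef_pos: [468.7, 64.0, 230.7]
tool_rot: [-0.323, 0.672, 0.512, 0.428]
ft_force: [-0.5, -0.6, -0.1]
grip_width: 55.5
grip_force: 0.0
```

```bash
python3 - <<'E'
from ik import *
st()
G=np.array([515.4,-230.1,79.9]); tp,tr=pose(G,20,-.145,1); z=tr.apply([0,0,1]); p1=tp-150*z
for p in [pose((505,-20,265),55,.9,1),pose((480,-130,255),35,.3,1),(p1,tr)]: print(ik(*p)); plan([p])
plan([(tp-50*z,tr),(tp,tr)])
d=grab('scene','sc4'); f=d['frame'][:,:,::-1]
cv2.imwrite('pics/placed1.png',cv2.resize(f[100:290,230:400],None,fx=3,fy=3,interpolation=cv2.INTER_CUBIC))
E
```

```text
t 15.43 pos [468.7  64.  230.7] q [-0.82  0.35  2.01  0.89  1.6  -0.92] F [-0.5 -0.6 -0.1] w 55.5 gf 0.0 err [ 1.6 -2.5  2.2] [-0.3 -0.2 -0.3]
[-0.87  0.06  2.07  0.95  1.4  -0.57]
dr [-0.056, -0.027, 0.032] travel [-0.006, 0.263, -0.258] rows-from-start 2.4
[-0.87 -0.13  2.07  0.66  1.04  0.11]
dr [-0.068, -0.054, 0.067] travel [-0.296, 0.221, -0.321] rows-from-start 3.7
[-0.8  -0.01  1.95  0.26  0.94  0.79]
dr [-0.033, -0.041, 0.063] travel [-0.238, 0.346, 0.011] rows-from-start 2.8
dr [0.0, -0.0, 0.0] travel [-0.001, -0.0, 0.4] rows-from-start 1.6
dr [0.0, -0.0, 0.0] travel [-0.002, -0.001, 0.6] rows-from-start 2.4
```

View pics/placed1.png

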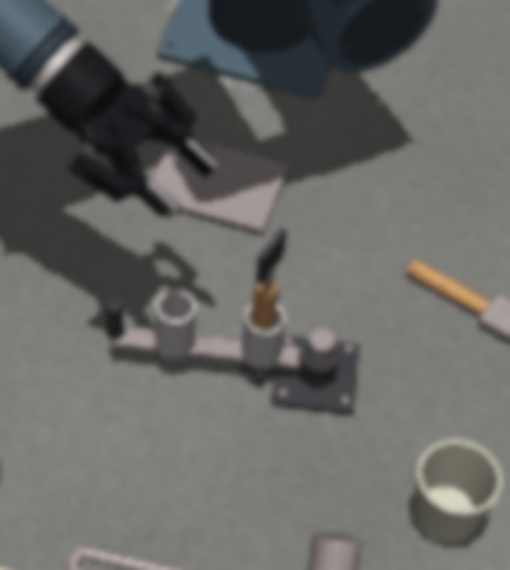

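The paddle stands in the inner tube (crop (265,290)), with the arm home and the outer tube empty at (175,305). Next is the reamer.

Emit:
send_rows:
  motion:
    - {"dr":[-0.028,-0.014,0.016],"travel":[-0.003,0.13,-0.129],"jaw":0.3}
    - {"dr":[-0.056,-0.027,0.032],"travel":[-0.006,0.263,-0.258],"jaw":0.3}
    - {"dr":[-0.056,-0.027,0.032],"travel":[-0.006,0.263,-0.258],"jaw":0.2}
    - {"dr":[-0.056,-0.027,0.032],"travel":[-0.006,0.263,-0.258],"jaw":0.2}

```text
t: 15.98
eef_pos: [514.2, -6.5, 253.6]
tool_rot: [-0.202, 0.799, 0.384, 0.416]
ft_force: [-0.3, 0.4, 0.4]
grip_width: 51.6
grip_force: 0.0
```

Emit:
send_rows:
  motion:
    - {"dr":[-0.034,-0.027,0.034],"travel":[-0.148,0.11,-0.16],"jaw":0.2}
    - {"dr":[-0.068,-0.054,0.067],"travel":[-0.296,0.221,-0.321],"jaw":0.2}
    - {"dr":[-0.068,-0.054,0.067],"travel":[-0.296,0.221,-0.321],"jaw":0.2}
    - {"dr":[-0.068,-0.054,0.067],"travel":[-0.296,0.221,-0.321],"jaw":0.2}
    - {"dr":[-0.068,-0.054,0.067],"travel":[-0.296,0.221,-0.321],"jaw":0.2}
    - {"dr":[-0.068,-0.054,0.067],"travel":[-0.296,0.221,-0.321],"jaw":0.2}

```text
t: 16.73
eef_pos: [490.7, -126.2, 238.3]
tool_rot: [-0.046, 0.942, 0.144, 0.298]
ft_force: [-1.1, -0.3, -0.3]
grip_width: 51.3
grip_force: 0.0
```

Emit:
send_rows:
  motion:
    - {"dr":[-0.033,-0.041,0.063],"travel":[-0.238,0.346,0.011],"jaw":0.2}
    - {"dr":[-0.033,-0.041,0.063],"travel":[-0.238,0.346,0.011],"jaw":0.2}
    - {"dr":[-0.033,-0.041,0.063],"travel":[-0.238,0.346,0.011],"jaw":0.2}
    - {"dr":[-0.033,-0.041,0.063],"travel":[-0.238,0.346,0.011],"jaw":0.2}
    - {"dr":[-0.033,-0.041,0.063],"travel":[-0.238,0.346,0.011],"jaw":0.2}
    - {"dr":[-0.033,-0.041,0.063],"travel":[-0.238,0.346,0.011],"jaw":0.2}

```text
t: 17.48
eef_pos: [470.8, -223.5, 202.5]
tool_rot: [0.013, 0.982, -0.071, 0.174]
ft_force: [-0.4, -0.1, 0.2]
grip_width: 51.6
grip_force: 0.0
```

```bash
python3 - <<'E'
from ik import *
s=sense();q=s['tool_rot'];m=R.from_quat([q[1],q[2],q[3],q[0]])
tp,tr=pose(np.array([515.4,-230.1,79.9]),20,-.145,1); z=tr.apply([0,0,1])
print(s['eef_pos'],(s['eef_pos']-(tp-150*z)).round(1),((tr.inv()*m).as_rotvec()*57.3).round(1),s['grip_width'])
E
```

```text
[ 470.82997478 -223.45216855  202.54445663] [-0.2  0.2 -0.5] [-0.1  0.1 -0.1] 51.59446325133757
```

Emit:
send_rows:
  motion:
    - {"dr":[0,0,0],"travel":[0,0,0.2],"jaw":0.2}
    - {"dr":[0,0,0],"travel":[-0.001,0,0.4],"jaw":0.2}
    - {"dr":[0,0,0],"travel":[-0.002,0,0.5],"jaw":0.2}
    - {"dr":[0,0,0],"travel":[-0.002,-0.001,0.6],"jaw":0.2}
    - {"dr":[0,0,0],"travel":[-0.002,-0.001,0.6],"jaw":0.2}
    - {"dr":[0,0,0],"travel":[-0.002,-0.001,0.6],"jaw":-1}
    - {"dr":[0,0,0],"travel":[-0.002,-0.001,0.6],"jaw":-1}
    - {"dr":[0,0,0],"travel":[-0.002,-0.001,0.6],"jaw":-1}
    - {"dr":[0,0,0],"travel":[-0.002,-0.001,0.6],"jaw":-1}
  squeeze: 60

```text
t: 18.6
eef_pos: [522.4, -231.7, 63.4]
tool_rot: [0.015, 0.982, -0.071, 0.175]
ft_force: [-4.6, -0.7, 7.4]
grip_width: 21.9
grip_force: 59.1
```

```bash
python3 - <<'E'
from ik import *
st()
G=[(515.4,-230.1,180,20,-.145),(515.4,-230.1,265,20,-.145),(505,-180,265,45,.3),(500,-80,265,65,.8),(507.2,58.5,230,65,1.3)]
for g in G:
    p=pose(g[:3],g[3],g[4],1); print(ik(*p)); plan([p])
E
```

```text
t 18.6 pos [ 522.4 -231.7   63.4] q [-0.73  0.32  2.    0.37  0.56  0.7 ] F [-4.6 -0.7  7.4] w 21.9 gf 59.1 err [ 0.6 -0.7  1.4] [-0.1  0.1 -0. ]
[-0.73  0.12  1.92  0.26  0.83  0.84]
dr [0.0, -0.0, 0.0] travel [0.138, 0.001, -0.376] rows-from-start 1.6
[-0.73  0.06  1.77  0.22  1.03  0.9 ]
dr [0.0, -0.0, 0.0] travel [0.117, 0.001, -0.319] rows-from-start 1.4
[-1.01 -0.06  2.07  0.88  1.08 -0.16]
dr [0.039, 0.068, -0.06] travel [-0.038, -0.215, -0.033] rows-from-start 3.3
[-1.05  0.13  2.13  1.06  1.49 -0.73]
dr [0.065, 0.054, -0.046] travel [0.09, -0.422, 0.06] rows-from-start 3.2
[-0.71  0.31  2.    0.96  1.57 -0.84]
dr [0.072, 0.0, -0.034] travel [0.047, -0.399, 0.429] rows-from-start 2.7
```

Emit:
send_rows:
  motion:
    - {"dr":[0,0,0],"travel":[0.046,0,-0.126],"jaw":-1}
    - {"dr":[0,0,0],"travel":[0.092,0,-0.251],"jaw":-1}
    - {"dr":[0,0,0],"travel":[0.138,0.001,-0.376],"jaw":-1}
    - {"dr":[0,0,0],"travel":[0.138,0.001,-0.376],"jaw":-1}

```text
t: 19.1
eef_pos: [523.5, -232.3, 165.6]
tool_rot: [0.016, 0.982, -0.071, 0.177]
ft_force: [-0.3, -0.3, -1.4]
grip_width: 21.9
grip_force: 60.2
```

Emit:
send_rows:
  motion:
    - {"dr":[0,0,0],"travel":[0.058,0,-0.16],"jaw":-1}
    - {"dr":[0,0,0],"travel":[0.117,0.001,-0.319],"jaw":-1}
    - {"dr":[0,0,0],"travel":[0.117,0.001,-0.319],"jaw":-1}

```text
t: 19.48
eef_pos: [523.3, -232.1, 250.1]
tool_rot: [0.016, 0.982, -0.071, 0.177]
ft_force: [-0.1, -0.1, -2.1]
grip_width: 22.1
grip_force: 60.2
```

Emit:
send_rows:
  motion:
    - {"dr":[0.01,0.017,-0.015],"travel":[-0.01,-0.054,-0.008],"jaw":-1}
    - {"dr":[0.019,0.034,-0.03],"travel":[-0.019,-0.108,-0.016],"jaw":-1}
    - {"dr":[0.029,0.051,-0.045],"travel":[-0.028,-0.161,-0.025],"jaw":-1}
    - {"dr":[0.039,0.068,-0.06],"travel":[-0.038,-0.215,-0.033],"jaw":-1}
    - {"dr":[0.039,0.068,-0.06],"travel":[-0.038,-0.215,-0.033],"jaw":-1}

```text
t: 20.1
eef_pos: [516.4, -175.8, 248.3]
tool_rot: [-0.06, 0.914, 0.135, 0.377]
ft_force: [-0.5, -0.1, -1.5]
grip_width: 22.2
grip_force: 60.2
```

Emit:
send_rows:
  motion:
    - {"dr":[0.016,0.014,-0.012],"travel":[0.022,-0.105,0.015],"jaw":-1}
    - {"dr":[0.033,0.027,-0.023],"travel":[0.045,-0.211,0.03],"jaw":-1}
    - {"dr":[0.049,0.04,-0.035],"travel":[0.067,-0.316,0.045],"jaw":-1}
    - {"dr":[0.065,0.054,-0.046],"travel":[0.09,-0.422,0.06],"jaw":-1}
    - {"dr":[0.065,0.054,-0.046],"travel":[0.09,-0.422,0.06],"jaw":-1}

```text
t: 20.72
eef_pos: [512.1, -67.1, 254.8]
tool_rot: [-0.211, 0.779, 0.326, 0.492]
ft_force: [0.3, -0.1, -1.3]
grip_width: 22.1
grip_force: 60.2
```

Emit:
send_rows:
  motion:
    - {"dr":[0.018,0,-0.008],"travel":[0.012,-0.1,0.107],"jaw":-1}
    - {"dr":[0.036,0,-0.017],"travel":[0.024,-0.2,0.214],"jaw":-1}
    - {"dr":[0.054,0,-0.026],"travel":[0.035,-0.3,0.322],"jaw":-1}
    - {"dr":[0.072,0,-0.034],"travel":[0.047,-0.399,0.429],"jaw":-1}
    - {"dr":[0.072,0,-0.034],"travel":[0.047,-0.399,0.429],"jaw":-1}
    - {"dr":[0.072,0,-0.034],"travel":[0.047,-0.399,0.429],"jaw":-1}

```text
t: 21.48
eef_pos: [512.3, 74.7, 221.9]
tool_rot: [-0.323, 0.673, 0.511, 0.427]
ft_force: [1.0, 0.0, -0.9]
grip_width: 22.3
grip_force: 60.2
```

```bash
python3 - <<'E'
from plan import *
st()
d=grab('scene','sc5'); P=cloud(d); f=d['frame']; hsv=cv2.cvtColor(f,cv2.COLOR_RGB2HSV)
m=(hsv[...,1]>100)&(hsv[...,0]<25)&(P[...,2]>110)&(abs(P[...,0]-510)<40)&(abs(P[...,1]-58)<30)
Q=P[m]
for lo in range(120,260,15):
    s=Q[(Q[:,2]>=lo)&(Q[:,2]<lo+15)]
    if len(s)>3: print(lo,len(s),s.mean(0).round(1),s.min(0).round(),s.max(0).round())
p,r=cur(); plan([(p-[0,0,k],r) for k in (25,50,70,85,95,100)])
z=r.apply([0,0,1]); p,r=cur(); plan([(p-z*20,r),(p-z*40,r),(p-z*80+[0,0,20],r),(p-z*110+[0,0,60],r)])
E
```

```text
t 21.48 pos [512.3  74.7 221.9] q [-0.73  0.4   1.94  0.95  1.56 -0.87] F [ 1.   0.  -0.9] w 22.3 gf 60.2 err [ 0.6 -0.5 -0. ] [-0.1 -0.2  0.1]
150 16 [519.3  60.8 157.1] [517.  52. 151.] [524.  66. 163.]
165 17 [518.5  61.  172.5] [514.  54. 166.] [523.  68. 180.]
180 18 [518.9  62.2 188.8] [513.  55. 182.] [522.  68. 195.]
195 11 [520.1  59.3 199.7] [515.  55. 196.] [527.  68. 204.]
225 6 [511.2  68.4 237. ] [506.  66. 230.] [515.  70. 239.]
240 21 [513.7  62.7 247.9] [507.  53. 242.] [519.  70. 255.]
dr [0.0, 0.0, 0.0] travel [-0.091, -0.0, 0.043] rows-from-start 0.4
dr [0.0, 0.0, 0.0] travel [-0.181, -0.0, 0.085] rows-from-start 0.8
dr [0.0, 0.0, 0.0] travel [-0.253, -0.001, 0.119] rows-from-start 1.1
dr [0.0, 0.0, 0.0] travel [-0.308, -0.001, 0.145] rows-from-start 1.4
dr [0.0, 0.0, 0.0] travel [-0.344, -0.001, 0.162] rows-from-start 1.5
dr [0.0, 0.0, 0.0] travel [-0.362, -0.001, 0.17] rows-from-start 1.6
dr [0.0, 0.0, 0.0] travel [-0.0, 0.0, -0.08] rows-from-start 0.3
dr [0.0, 0.0, 0.0] travel [0.0, 0.0, -0.16] rows-from-start 0.6
dr [0.0, 0.0, 0.0] travel [0.072, 0.0, -0.354] rows-from-start 1.4
dr [0.0, 0.0, 0.0] travel [0.217, 0.001, -0.542] rows-from-start 2.3
```

Emit:
send_rows:
  motion:
    - {"dr":[0,0,0],"travel":[-0.091,0,0.043],"jaw":-1}
    - {"dr":[0,0,0],"travel":[-0.181,0,0.085],"jaw":-1}
    - {"dr":[0,0,0],"travel":[-0.253,-0.001,0.119],"jaw":-1}
    - {"dr":[0,0,0],"travel":[-0.308,-0.001,0.145],"jaw":-1}
    - {"dr":[0,0,0],"travel":[-0.344,-0.001,0.162],"jaw":-1}
    - {"dr":[0,0,0],"travel":[-0.362,-0.001,0.17],"jaw":-1}
    - {"dr":[0,0,0],"travel":[-0.362,-0.001,0.17],"jaw":-1}
    - {"dr":[0,0,0],"travel":[-0.362,-0.001,0.17],"jaw":-1}

```text
t: 22.52
eef_pos: [512.6, 75.2, 124.4]
tool_rot: [-0.324, 0.671, 0.51, 0.429]
ft_force: [-0.8, -1.7, 10.7]
grip_width: 22.1
grip_force: 60.8
```

Emit:
send_rows:
  motion:
    - {"dr":[0,0,0],"travel":[0,0,0],"jaw":0.3}
    - {"dr":[0,0,0],"travel":[0,0,0],"jaw":0.3}
    - {"dr":[0,0,0],"travel":[0,0,0],"jaw":0.3}
    - {"dr":[0,0,0],"travel":[0,0,-0.08],"jaw":0.3}
    - {"dr":[0,0,0],"travel":[0,0,-0.16],"jaw":0.3}
    - {"dr":[0,0,0],"travel":[0.072,0,-0.354],"jaw":0.3}
    - {"dr":[0,0,0],"travel":[0.217,0.001,-0.542],"jaw":0.3}
    - {"dr":[0,0,0],"travel":[0.217,0.001,-0.542],"jaw":0.3}
    - {"dr":[0,0,0],"travel":[0.217,0.001,-0.542],"jaw":0.3}

```text
t: 23.65
eef_pos: [485.0, -21.8, 228.7]
tool_rot: [-0.323, 0.673, 0.511, 0.428]
ft_force: [0.4, 0.2, 0.0]
grip_width: 55.2
grip_force: 0.0
```

```bash
python3 - <<'E'
from plan import *
st()
d=grab('scene','sc6'); f=d['frame'][:,:,::-1]
cv2.imwrite('pics/final.png',cv2.resize(f[120:320,130:400],None,fx=2.9,fy=2.9,interpolation=cv2.INTER_CUBIC))
E
```

```text
t 23.65 pos [485.  -21.8 228.7] q [-0.91  0.44  1.86  0.82  1.69 -0.92] F [0.4 0.2 0. ] w 55.2 gf 0.0 err [ 0.  -1.   0.1] [-0.1 -0.1  0. ]
```

View pics/final.png

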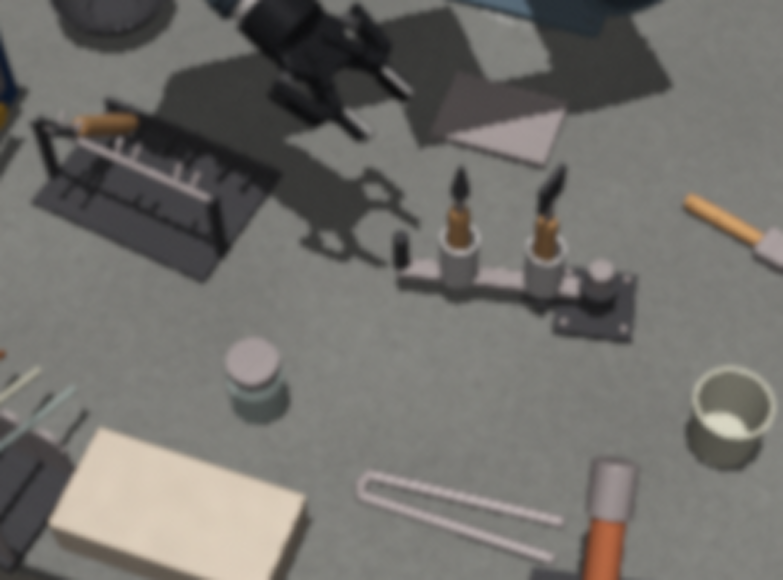

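The reamer stands in the outer tube (crop (459,225)) and the paddle in the inner one (545,235). The pin hasn't moved since the arm went home, the fork is in the rest, and the other things on the bench look untouched.

```bash
python3 -c "from workcell import sign_off; print(sign_off())"
```

```text
the job is handed in; nothing more can be done
None
```

The job is handed in at about 24 s: the arm is home, the paddle stands in the inner tube and the reamer in the outer one, the fork is still in the rest, and the last picture shows nothing else moved (the judge's verdict was not shown).

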